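# Close an adjustable wrench on a tube-fitting nut

### The arm

A 6-joint arm with a two-finger parallel gripper is mounted at the origin on a cart in front of the work surface, level with it; the furniture and walls round the work are solid. World frame = base frame: x ahead of the robot, y to its left, z up, the work surface at z = 0. Lengths are in m, angles in rad, forces in N, time in s.
With the tool pointing down it reaches from about 0.35 to 0.775 m from the base axis. Payload 5.5 kg.
Tool frame: the origin (TCP) lies at the very end of the fingers, on their centre line; the grasp point (between the pads) lies 19 mm behind it; z points along the fingers, x is the direction in which the jaws open and shut, and the axes are right-handed (so a half turn about z gives the same grasp; the last joint's range is limited). The gripper opens to 85 mm and grips with 20 to 120 N. Pads are 22 mm wide; open, the fingers measure 114 mm over their backs; the gripper's body (76 mm by 85 mm) begins 54 mm behind the grasp point. The pads swing forward as they close: fully open they stand 13 mm farther back than shut.
Start: joints at [-1.329, 0.313, 0.046, 1.304, 0, 1.431], TCP at [0.214, -0.534, 0.231] pointing down, gripper open.
Joint ranges: [-2.76, 2.76], [-0.86, 1.69], [-1.03, 1.26], [-2.2, 2.34], [-1.47, 1.5], [-3.14, 3.14]. Speed limits (rad/s): [2.57, 2.57, 3.14, 3.14, 3.14, 3.14].

### API

Orientations are given as a unit quaternion [w, x, y, z].
In Python, from workcell import env gives the robot as it stands.
- The arm moves only by the shell command python3 -m inch 'ROWS' [FORCE]. ROWS is JSON, a list of rows, each a list of 7 numbers: the turn, a rotation vector about the tool's x, y, z each as a share of 8 degrees, from -1 to 1, then the shift along the tool's x, y, z each as a share of 0.05 m, from -1 to 1, then the closure, from 0 (fully open) to 1 (shut). A call has 1 to 12 rows; each row shifts and turns the commanded pose from where the row before left it, along the tool's axes as they then stand; what a row does not reach is not made up. A row lasts 1/10 s, in which the tool goes at most 50 mm and 8.59 degrees, less where a joint would pass 70% of its speed; a pose out of reach is approached as far as the arm can. A call with a number of a shift or a turn outside -1 to 1 is refused whole. A call with a gripper value outside its range is refused whole. The fingers move at their own pace and stop on an object; FORCE is the grip in N (left out, the last holds). Time passes only in rows, so rows that do not move let the fingers close. It gives the time, the measured TCP pose, the force and the opening at its end, in the units of the state.
- env.get_state(): the state, without advancing time (a new reading comes with each control period).
- env.read_camera(name): name is "scene" or "top" or "wrist"; returns the picture (420x560x3 uint8, red, green, blue); there is no depth.
- env.calibration(name): a dict with "fx", "fy", "cx", "cy" (pixels), "k1" (the pictures are not rectified: a ray, as slopes to the right and down, at radius r is drawn at 1 + k1 r^2 times it, then the intrinsics apply), "rvec" (rotation vector, rad) and "tvec" (3), from world to camera coordinates, as OpenCV has them; the wrist camera has in their place "hand_eye" (4x4, takes a point from camera to tool coordinates, whose origin is the TCP and whose axes are the tool frame's). Camera axes: x right, y down, z forward; pixel columns grow to the right and rows downward; lengths in m; the calibration is good to about 2 mm. A picture is of the moment at which its call begins: read the wrist's pose just before it. calibration takes no time and is no camera call.
- env.hand_in(): hands the job in, once; it reports no verdict.
The state is a dict: "clock": time; "joint_pos": joint angles; "qvel": joint speeds; "tau": joint torques, N m; "tcp_pos": TCP position; "orientation": TCP orientation; "wrist_force": force on the tool from outside, world axes, zero at the start; "ft_torque": the same for the moment, N m; "finger_gap": finger opening in m.
Only numpy, scipy, OpenCV 4.12 (cv2) and the standard library are available. Lean on these libraries where they do the work, as an engineer would, in place of code of your own. Each camera call takes 0.05 s, during which the arm holds its last target.

### The job

The large adjustable wrench is already set over the hexagon nut of the tube fitting, but its jaw stands too wide. Roll the wrench's worm by stroking the fingertips of the shut gripper across its top, from the handle side towards the nut, until the moving jaw is snug on the nut, ready for turning. Move the jaw with the worm only, do not push the jaw itself, and leave the small wrench and the spanner lying where they are.

Things in the scene. Friction and masses are not known exactly. Their poses are not given: they have to be found in the camera images.
- worm_top (a point): Top of the large wrench's worm: a knurled dark steel roller, 24 mm diameter, 18 mm long, lying level in the head, 5 mm proud of its face. Point: on the roller's top line, mid-length, 54 mm above the worktop. x: level, from handle to nut (nut axis 45 mm along x; nut and tube stub stand up to 11 mm above this point, the rest is lower). y: along the roller. z: up.
- worm (a joint): Angle of the worm (rad), 0 when snug. Stroking its top towards +x of worm_top closes the jaw, -x opens it: 10 mm of stroke gives 2.9 mm of jaw. It turns by friction under shut fingertips pressed 5 to 12 N and stays put; a stroke is about a fingertip long, so 1 to 4 are needed, extra ones only slip. Cushions let the wrench sink up to 8 mm, 2 N per mm.
- moving_jaw (a joint): Gap (m) between the large wrench's moving jaw and the nut's flat: 0 is snug on the nut (its stop), 0.012 widest; it starts 5 to 9 mm open and is geared to the worm, 3.5 mm per rad. The jaw, 44 mm long and 15 mm wide, slides along the worm's axis, on the -y side of the nut in worm_top's axes. The nut is 27 mm across flats.
- small_wrench_mid (a point): Bystander: a small loose adjustable wrench, about 170 mm long and 17 mm thick, lying flat on the worktop on the +y side of the large wrench; the point is near the middle of its length, half-way up. x points to its jaws. Leave it.
- spanner_mid (a point): Bystander: a loose double open-ended spanner, 132 mm long and 5 mm thick, lying on the worktop on the -y side of the large wrench; the point is its middle, y runs along it. Leave it.

How it is judged:
By the outcome, as a careful person would: the job done as asked, in the order asked, and still so for the second after the job is handed in, with the robot touching nothing.
It also fails if it takes over 32 s, if anything falls off the work surface, if the arm or the gripper's body presses on something with over 40 N, if the wrist force passes 120 N, or if a joint passes its speed limit or range.

## Working session

There is one attempt and no reset: what is moved stays moved. The work goes in short steps, Python scripts to look and compute and a shell command to move; the robot and the scene stay as the last step left them, time stands still between calls to the robot, and variables do not carry over. Pictures are saved under pics/ and viewed, and the job is handed in when it is done.

```bash
ls; mkdir -p pics; python3 - <<'E'
from workcell import env
import cv2
s=env.get_state()
print(s)
for n in ("scene","top"):
    im=env.read_camera(n); cv2.imwrite(f"pics/{n}0.png",im[:,:,::-1])
    print(n,env.calibration(n))
print(env.calibration("wrist"))
E
```

```text
pics
{'clock': 0.0, 'joint_pos': array([-1.32857440e+00,  3.14047224e-01,  4.49624036e-02,  1.30359046e+00,
        6.54071581e-08,  1.43121685e+00]), 'qvel': array([ 1.52126157e-05, -8.98526850e-04, -5.02922607e-04, -2.22970478e-05,
        6.20756781e-04,  3.72301097e-04]), 'tau': array([-9.36357792e-04, -4.80626893e+01,  2.98533869e+01,  1.92409067e-02,
       -3.13079145e-04, -5.84569193e-06]), 'tcp_pos': array([ 0.2141181 , -0.53309127,  0.23037545]), 'orientation': array([-6.29382820e-04,  8.28429704e-01, -5.60092262e-01, -6.97493266e-04]), 'wrist_force': array([0.33832254, 0.7957825 , 0.03975692]), 'ft_torque': array([ 0.04951887, -0.04009751,  0.01269214]), 'finger_gap': 0.08558358566788643}
scene {'fx': 527.1230570224341, 'fy': 527.1230570224341, 'cx': 286.43988752804444, 'cy': 206.61461571701057, 'k1': -0.16024656833201023, 'rvec': array([ 2.27721117, -0.88864531,  0.32627738]), 'tvec': array([-0.39479276,  0.32183691,  0.66050136])}
top {'fx': 383.16564035459857, 'fy': 383.16564035459857, 'cx': 277.5495061304431, 'cy': 207.44432601489453, 'k1': -0.013205649812227582, 'rvec': array([ 2.13497312, -2.13677623,  0.15442495]), 'tvec': array([-0.01391701,  0.52541064,  0.8559643 ])}
{'fx': 358.21923652232056, 'fy': 358.21923652232056, 'cx': 279.0435617619901, 'cy': 212.38336446984167, 'k1': -0.031151457693303415, 'hand_eye': array([[ 9.99999824e-01, -2.96946440e-04, -5.13298832e-04,
        -4.04273791e-05],
       [ 4.46900827e-04,  9.46336323e-01,  3.23183174e-01,
        -8.40418588e-02],
       [ 3.89785236e-04, -3.23183346e-01,  9.46336289e-01,
        -1.41881723e-01],
       [ 0.00000000e+00,  0.00000000e+00,  0.00000000e+00,
         1.00000000e+00]])}
```

View pics/scene0.png

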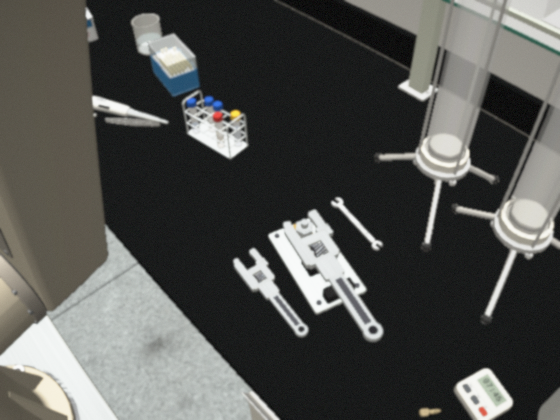

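View pics/top0.png

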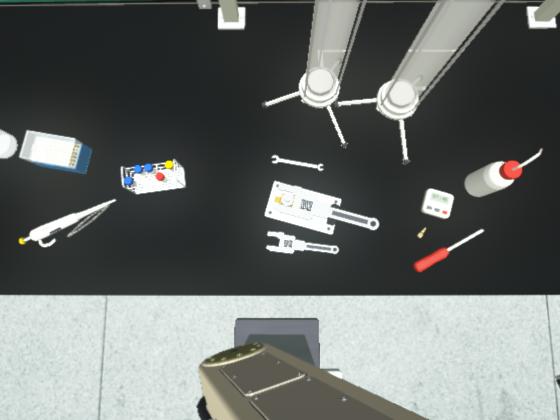

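The top view shows the large wrench on a white plate at about (300,207), with its handle pointing right (-y world). The small wrench is below it and the spanner above. I'll zoom in and localise roughly.

```bash
cat > h.py <<'E'
import numpy as np, cv2
from scipy.spatial.transform import Rotation as R
from workcell import env
def pose(s):
    q=s["orientation"]; return R.from_quat([q[1],q[2],q[3],q[0]]).as_matrix(), np.array(s["tcp_pos"])
def cam(n,s=None):
    c=env.calibration(n)
    if n=="wrist":
        Rt,p=pose(s); H=np.array(c["hand_eye"]); Rc=Rt@H[:3,:3]; o=Rt@H[:3,3]+p
    else:
        Rw=R.from_rotvec(c["rvec"]).as_matrix(); Rc=Rw.T; o=-Rw.T@c["tvec"]
    return c,Rc,o
def ray(n,u,v,s=None):
    c,Rc,o=cam(n,s)
    d=np.array([(u-c["cx"])/c["fx"],(v-c["cy"])/c["fy"]]); x=d.copy()
    for _ in range(20): x=d/(1+c["k1"]*(x@x))
    return o,Rc@np.array([x[0],x[1],1])
def onz(n,u,v,z,s=None):
    o,d=ray(n,u,v,s); return o+d*(z-o[2])/d[2]
def proj(n,P,s=None):
    c,Rc,o=cam(n,s); q=Rc.T@(np.array(P)-o); x=q[:2]/q[2]; x=x*(1+c["k1"]*(x@x))
    return x*c["fx"]+[c["cx"],c["cy"]]
E
python3 - <<'E'
from h import *
a=cv2.imread("pics/top0.png")[140:270,250:400]; cv2.imwrite("pics/top0z.png",cv2.resize(a,None,fx=4.5,fy=4.5,interpolation=cv2.INTER_CUBIC))
b=cv2.imread("pics/scene0.png")[190:350,220:400]; cv2.imwrite("pics/scene0z.png",cv2.resize(b,None,fx=3.6,fy=3.6,interpolation=cv2.INTER_CUBIC))
for u,v in [(302,202),(283,200),(373,224)]: print(onz("top",u,v,.05))
E
```

```text
[ 0.5366334  -0.07117235  0.05      ]
[ 0.54142536 -0.02711878  0.05      ]
[ 0.48510775 -0.23361938  0.05      ]
```

View pics/top0z.png

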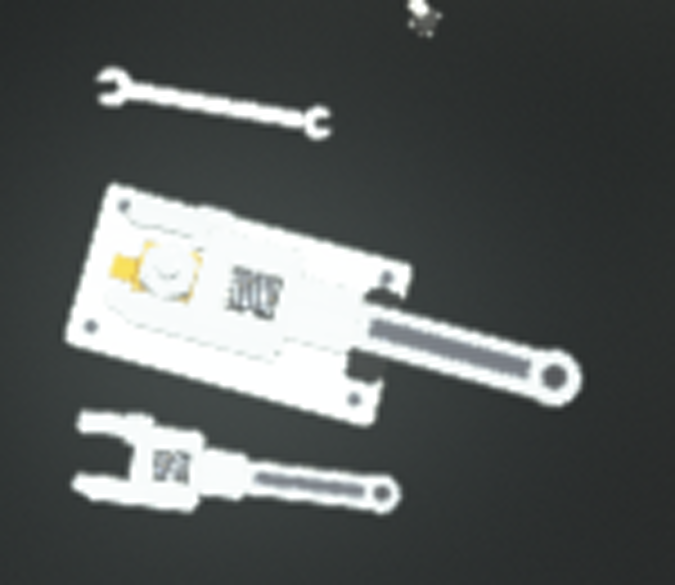

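View pics/scene0z.png

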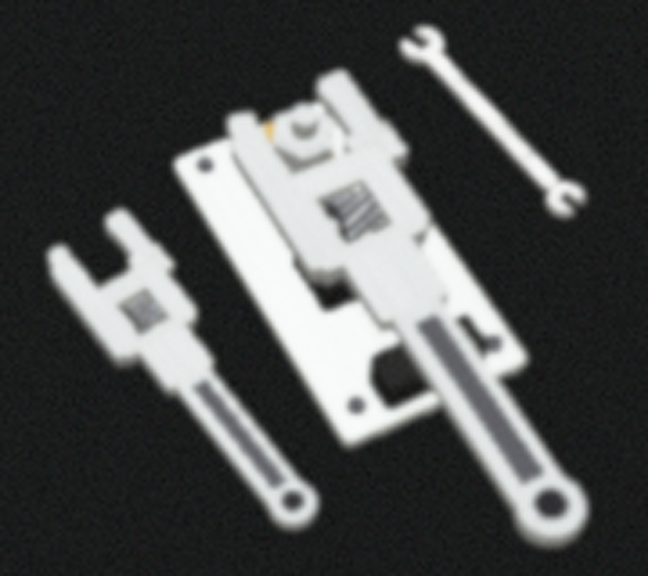

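The worm is the dark striped patch at zoom (255,290), which is top pixel (306.7,204.4). The handle hole is at zoom (554,376). Next I'll compute the pose and the approach delta.

```bash
cat >> h.py <<'E'
def delta(target,az,s):
    """tool x azimuth az (rad), pointing down; print shift in tool axes (m) in current frame and turn rotvec deg"""
    Rt,p=pose(s)
    x=np.array([np.cos(az),np.sin(az),0]); z=np.array([0,0,-1.]); D=np.c_[x,np.cross(z,x),z]
    return Rt.T@(np.array(target)-p), np.degrees(R.from_matrix(Rt.T@D).as_rotvec())
E
python3 - <<'E'
from h import *
w=onz("top",306.7,204.4,.053); hh=onz("top",250+554/4.5,140+376/4.5,.04); n=onz("top",250+170/4.5,140+268/4.5,.065)
print(w,hh,n); az=[np.degrees(np.arctan2(*(a-b)[1::-1])) for a,b in ((w,hh),(n,hh),(n,w))]; print(az)
# scene
w2=onz("scene",220+353/3.6,190+211/3.6,.053);h2=onz("scene",220+550/3.6,190+503/3.6,.04);n2=onz("scene",220+305/3.6,190+125/3.6,.065)
print(w2,h2,n2); print([np.degrees(np.arctan2(*(a-b)[1::-1])) for a,b in ((w2,h2),(n2,h2),(n2,w2))])
s=env.get_state(); a=np.radians(np.mean(az[:2])+180)
print(delta([w[0],w[1],.17],a,s))
E
```

```text
[ 0.53048069 -0.08180097  0.053     ] [ 0.48726434 -0.23631006  0.04      ] [ 0.53979226 -0.03797019  0.065     ]
[np.float64(74.37364076154901), np.float64(75.16644912444373), np.float64(78.00618288179102)]
[ 0.52544002 -0.08355365  0.053     ] [ 0.48862881 -0.23155583  0.04      ] [ 0.5364015 -0.0420201  0.065    ]
[np.float64(76.0327651064721), np.float64(75.8532033096514), np.float64(75.21566865901279)]
(array([-0.30090732, -0.46173403,  0.06110683]), array([1.30158610e-02, 9.08104191e-02, 3.71060220e+01]))
```

```bash
python3 -m inch '[[0,0,0,-0.5,-0.77,0,1],[0,0,0,-0.5,-0.77,0,1],[0,0,0,-0.5,-0.77,0,1],[0,0,0,-0.5,-0.77,0,1],[0,0,0,-0.5,-0.77,0.1,1],[0,0,0,-0.5,-0.77,0.1,1],[0,0,0,-0.5,-0.77,0.1,1],[0,0,0,-0.5,-0.77,0.15,1],[0,0,0,-0.5,-0.77,0.15,1],[0,0,0,-0.5,-0.77,0.15,1],[0,0,0,-0.5,-0.77,0.15,1],[0,0,0,-0.5,-0.77,0.15,1]]' 60; python3 - <<'E'
from h import *
s=env.get_state(); print(s["joint_pos"],s["finger_gap"]); print(delta([.528,-.0825,.16],np.radians(-15),s))
E
```

```text
clock: 1.3
tcp_pos: [0.5318, -0.0813, 0.1782]
orientation: [0.0, 0.828, -0.56, -0.0]
wrist_force: [0.6, -1.7, 0.9]
finger_gap: 0.0001
[-3.00798649e-01  2.63723402e-01 -1.52887502e-01  1.15454033e+00
 -1.76493225e-04  2.45890559e+00] 9.366207137322981e-05
(array([-0.0002547 ,  0.00396226,  0.01820956]), array([ 1.82369659e-02,  1.48917994e-02, -5.31194030e+01]))
```

```bash
python3 -m inch '[[0,0,-1,0,0.08,0.1,1],[0,0,-1,0,0,0,1],[0,0,-1,0,0,0,1],[0,0,-1,0,0,0,1],[0,0,-1,0,0,0,1],[0,0,-1,0,0,0,1],[0,0,-0.64,0,0,0,1],[0,0,0,0,0,0,1]]'; python3 - <<'E'
from h import *
s=env.get_state(); print(s["joint_pos"],s["finger_gap"]); print(delta([.528,-.0825,.16],np.radians(-15),s))
im=env.read_camera("wrist"); cv2.imwrite("pics/w1.png",im[:,:,::-1]); np.save("w1.npy",dict(orientation=s["orientation"],tcp_pos=s["tcp_pos"]),allow_pickle=True)
E
```

```text
clock: 2.1
tcp_pos: [0.5272, -0.0845, 0.1734]
orientation: [-0.0, 0.991, -0.13, -0.0]
wrist_force: [-0.6, 0.1, -0.9]
finger_gap: 0.0002
[-3.09285720e-01  2.59203646e-01 -1.71163708e-01  1.14131130e+00
 -7.86587291e-05  1.52321170e+00] 0.0001570222296068443
(array([ 0.00030837, -0.0021387 ,  0.01336368]), array([0.00209953, 0.05071075, 0.00563373]))
```

View pics/w1.png

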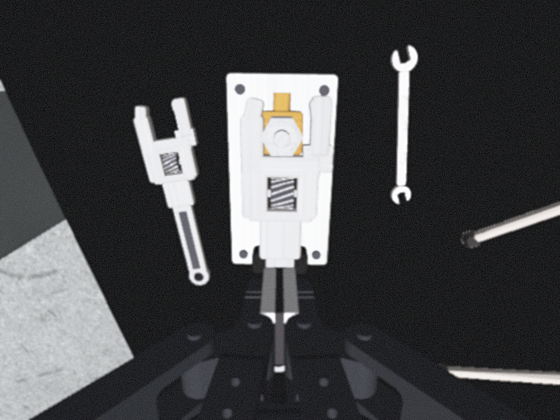

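The worm is at about (282,194) and the nut at (282,138), directly above it. The moving jaw is on the right at about (320,125), and its gap to the nut is visible. The fingertips end at about (279,262). I'll zoom and measure.

```bash
python3 - <<'E'
from h import *
s=np.load("w1.npy",allow_pickle=True).item()
im=cv2.imread("pics/w1.png"); a=im[85:225,220:350]; cv2.imwrite("pics/w1z.png",cv2.resize(a,None,fx=4.2,fy=4.2,interpolation=cv2.INTER_CUBIC))
g=cv2.cvtColor(im,cv2.COLOR_BGR2GRAY); m=np.zeros_like(g); m[170:220,262:304]=(g[170:220,262:304]<150); 
m=cv2.morphologyEx(m,cv2.MORPH_CLOSE,np.ones((7,7)))
c=max(cv2.findContours(m,0,2)[0],key=cv2.contourArea); r=cv2.minAreaRect(c); print(r,cv2.boundingRect(c))
w=onz("wrist",*r[0],.053,s); n=onz("wrist",282,138,.062,s); print(w,n,np.degrees(np.arctan2(*(n-w)[1::-1])),np.linalg.norm((n-w)[:2]))
print("tcp px",proj("wrist",s["tcp_pos"],s))
# jaw scale
print(onz("wrist",300,138,.052,s),onz("wrist",310,138,.052,s))
E
```

```text
((281.5, 194.0), (32.0, 29.0), 90.0) (267, 178, 30, 33)
[ 0.53166488 -0.07630655  0.053     ] [ 0.54305714 -0.03463395  0.062     ] 74.71032344232042 0.043201726000679175
tcp px [278.05920434 286.6521158 ]
[ 0.55543087 -0.03923797  0.052     ] [ 0.56244759 -0.04111308  0.052     ]
```

View pics/w1z.png

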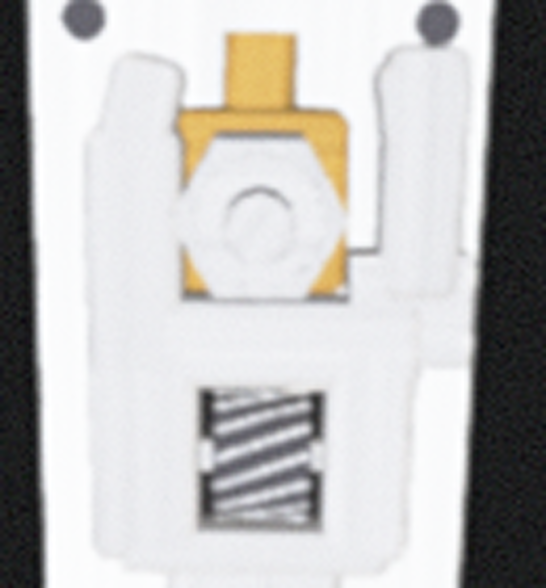

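By symmetry the jaw gap is about 6 mm. The projected TCP agrees with where I see the fingertips. I'll descend to just above and behind the worm and look again.

```bash
python3 - <<'E'
from h import *
s=env.get_state(); print(delta([.5289,-.0852,.068],np.radians(-15),s)[0]/.05)
E
python3 -m inch '[[0,0,0,0.03,0,0.7,1],[0,0,0,0,0,0.7,1],[0,0,0,0,0,0.5,1],[0,0,0,0,0,0.2,1],[0,0,0,0,0,0,1]]'; python3 - <<'E'
from h import *
s=env.get_state(); print(s["tcp_pos"],s["wrist_force"])
im=env.read_camera("wrist"); cv2.imwrite("pics/w2.png",im[:,:,::-1]); np.save("w2.npy",dict(orientation=s["orientation"],tcp_pos=s["tcp_pos"]),allow_pickle=True)
print("tcp px",proj("wrist",s["tcp_pos"],s))
b=env.read_camera("scene")[150:350,190:420,::-1]; cv2.imwrite("pics/s2z.png",cv2.resize(b,None,fx=3,fy=3,interpolation=cv2.INTER_CUBIC))
E
```

```text
[0.03792321 0.0043021  2.10816398]
clock: 2.65
tcp_pos: [0.5277, -0.0846, 0.0674]
orientation: [-0.0, 0.991, -0.131, -0.002]
wrist_force: [0.1, 0.3, -0.3]
finger_gap: 0.0003
[ 0.52768752 -0.08461902  0.06741272] [ 0.06358455  0.26627105 -0.34935734]
tcp px [278.05810447 286.65110824]
```

View pics/w2.png

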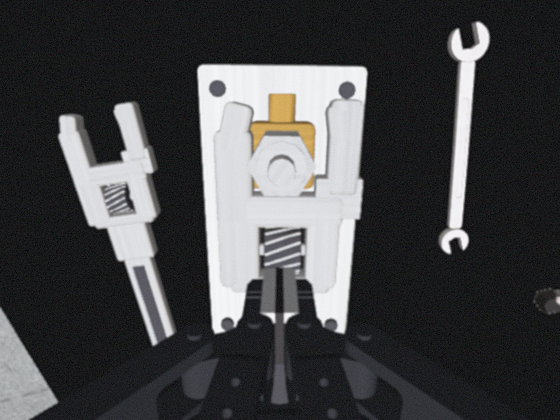

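View pics/s2z.png

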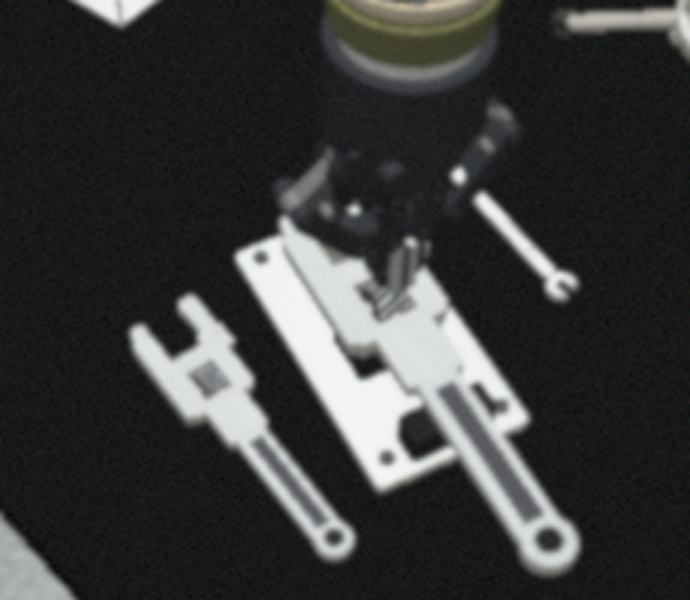

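The fingertips' front edge is at about row 268, columns 265-298. The worm roller spans columns 264-302, and the window's front edge is at about row 227. I'll zoom and compute the offsets.

```bash
python3 - <<'E'
from h import *
im=cv2.imread("pics/w2.png"); a=im[90:300,200:370]; cv2.imwrite("pics/w2z.png",cv2.resize(a,None,fx=2.85*1.2,fy=2.85,interpolation=cv2.INTER_CUBIC)) if 0 else cv2.imwrite("pics/w2z.png",cv2.resize(im[200:290,230:335],None,fx=6,fy=6,interpolation=cv2.INTER_CUBIC))
s1=np.load("w1.npy",allow_pickle=True).item()
for v in (390,527): print(onz("wrist",220+262/4.2,85+v/4.2,.049,s1))
E
```

```text
[ 0.53531856 -0.06526401  0.049     ]
[ 0.52861235 -0.09055808  0.049     ]
```

View pics/w2z.png

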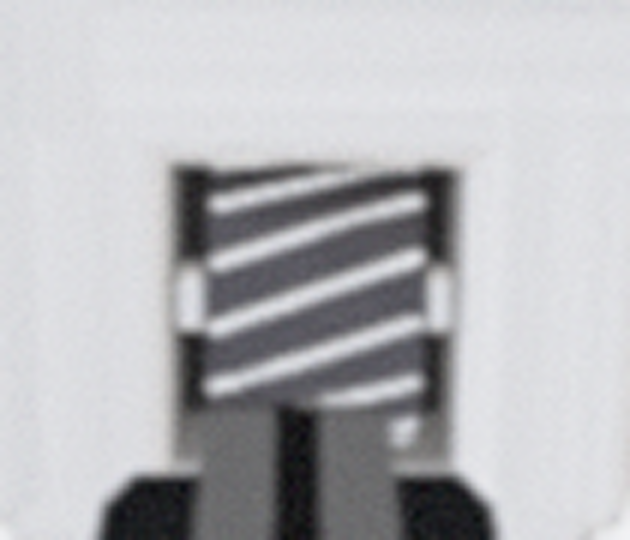

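```bash
python3 - <<'E'
from h import *
s=np.load("w2.npy",allow_pickle=True).item()
a=onz("wrist",282.5,250,.042,s); f=onz("wrist",282.5,227.7,.049,s); t=onz("wrist",279.7,268,s["tcp_pos"][2],s)
u=np.array([np.cos(np.radians(75)),np.sin(np.radians(75)),0])
print(a,f-.013*u,t)
w=np.array([.5318,-.0777,.054])
for k in(-8,10): print(k,delta(w+u*k/1000,np.radians(-15),env.get_state())[0])
E
```

```text
[ 0.53140835 -0.07902057  0.042     ] [ 0.53185786 -0.07709758  0.049     ] [ 0.53084554 -0.07572972  0.06741272]
-8 [0.0001154  0.00019491 0.01570576]
10 [ 0.00010235 -0.01780508  0.01570407]
```

```bash
python3 -m inch '[[0,0,0,0,-0.02,0.2,1],[0,0,0,0,0,0.1,1],[0,0,0,0,0,0.02,1],[0,0,0,0,0,0.02,1],[0,0,0,0,0,0.02,1]]'; python3 -m inch '[[0,0,0,0,0,0,1]]'
```

```text
clock: 3.25
tcp_pos: [0.5298, -0.0841, 0.0516]
orientation: [0.0, 0.991, -0.131, 0.001]
wrist_force: [-1.1, 0.2, 5.9]
finger_gap: -0.0002
clock: 3.35
tcp_pos: [0.5298, -0.0841, 0.0516]
orientation: [0.0, 0.991, -0.131, 0.001]
wrist_force: [0.2, 1.4, 5.9]
finger_gap: -0.0
```

```bash
python3 -m inch '[[0,0,0,0,0,0.022,1],[0,0,0,0,-0.05,0,1],[0,0,0,0,-0.05,0,1],[0,0,0,0,-0.05,0,1]]'; python3 -m inch '[[0,0,0,0,-0.05,0,1],[0,0,0,0,-0.05,0,1],[0,0,0,0,-0.04,0,1]]'
```

```text
clock: 3.75
tcp_pos: [0.5317, -0.0774, 0.0509]
orientation: [0.001, 0.991, -0.131, 0.001]
wrist_force: [-1.9, -1.3, 7.0]
finger_gap: -0.0002
clock: 4.05
tcp_pos: [0.5336, -0.0705, 0.0508]
orientation: [0.001, 0.991, -0.131, 0.001]
wrist_force: [-0.7, -0.7, 7.0]
finger_gap: -0.0003
```

```bash
python3 -m inch '[[0,0,0,0,-0.03,0,1],[0,0,0,0,0,-0.2,1],[0,0,0,0,0,-0.14,1],[0,0,0,0,0.32,0,1],[0,0,0,0,0,0,1]]'; python3 - <<'E'
from h import *
s=env.get_state(); print(s["tcp_pos"],s["wrist_force"])
im=env.read_camera("wrist"); cv2.imwrite("pics/w3.png",im[:,:,::-1]); np.save("w3.npy",dict(orientation=s["orientation"],tcp_pos=s["tcp_pos"]),allow_pickle=True)
cv2.imwrite("pics/w3z.png",cv2.resize(im[85:290,200:375,::-1],None,fx=2.9,fy=2.9,interpolation=cv2.INTER_CUBIC))
i2=cv2.imread("pics/w2.png")
cv2.imwrite("pics/w2zz.png",cv2.resize(i2[85:290,200:375],None,fx=2.9,fy=2.9,interpolation=cv2.INTER_CUBIC))
E
```

```text
clock: 4.55
tcp_pos: [0.5291, -0.0851, 0.0673]
orientation: [0.0, 0.991, -0.131, 0.0]
wrist_force: [0.4, -0.3, -1.1]
finger_gap: -0.0001
[ 0.52912854 -0.08506671  0.06728849] [ 0.36648888 -0.2587364  -1.10844298]
```

View pics/w3z.png

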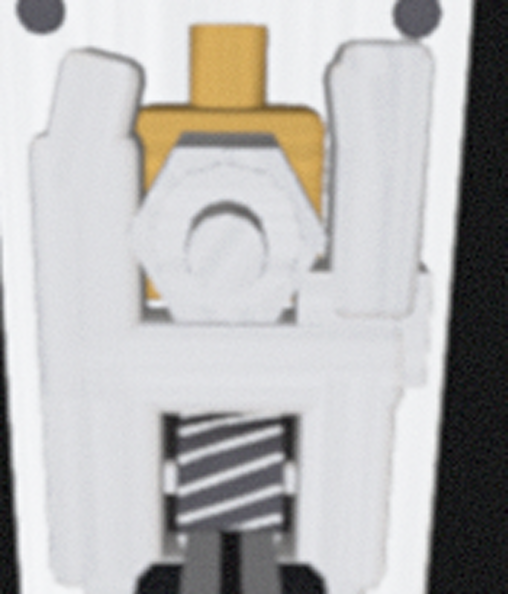

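View pics/w2zz.png

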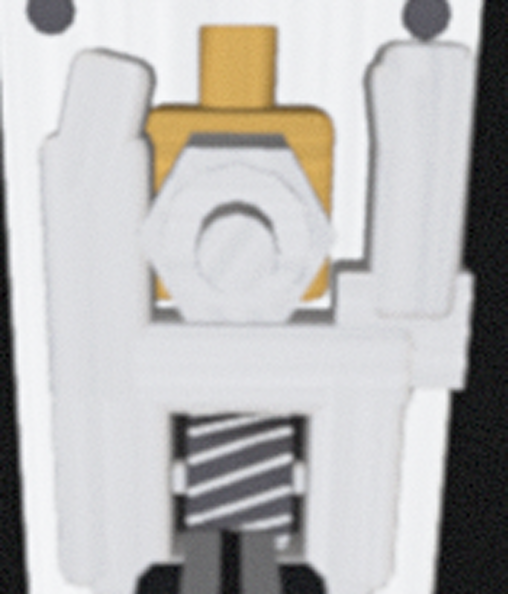

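The jaw moved about 5 mm towards the nut, and about 2 mm remains. I'll make a second stroke.

```bash
python3 -m inch '[[0,0,0,0.01,-0.02,0.2,1],[0,0,0,0,0,0.08,1],[0,0,0,0,0,0.03,1],[0,0,0,0,0,0.03,1],[0,0,0,0,0,0,1]]'; python3 -m inch '[[0,0,0,0,-0.05,0,1],[0,0,0,0,-0.05,0,1],[0,0,0,0,-0.05,0,1]]';  python3 -m inch '[[0,0,0,0,-0.05,0,1],[0,0,0,0,-0.05,0,1],[0,0,0,0,-0.05,0,1],[0,0,0,0,-0.02,0,1]]'
```

```text
clock: 5.1
tcp_pos: [0.5301, -0.0828, 0.0501]
orientation: [0.0, 0.991, -0.13, 0.0]
wrist_force: [-2.7, 0.4, 9.2]
finger_gap: -0.0001
clock: 5.4
tcp_pos: [0.532, -0.076, 0.0503]
orientation: [0.001, 0.991, -0.13, 0.0]
wrist_force: [-2.7, -0.4, 8.3]
finger_gap: 0.0002
clock: 5.8
tcp_pos: [0.5347, -0.0684, 0.0504]
orientation: [0.001, 0.991, -0.131, 0.001]
wrist_force: [-0.4, -0.9, 6.8]
finger_gap: -0.0002
```

```bash
python3 -m inch '[[0,0,0,0,0,-0.2,1],[0,0,0,0,0,-0.14,1],[0,0,0,0,0.34,0,1],[0,0,0,0,0,0,1]]'; python3 - <<'E'
from h import *
s=env.get_state(); print(s["tcp_pos"],s["wrist_force"])
im=env.read_camera("wrist"); cv2.imwrite("pics/w4.png",im[:,:,::-1])
cv2.imwrite("pics/w4z.png",cv2.resize(im[85:290,200:375,::-1],None,fx=2.9,fy=2.9,interpolation=cv2.INTER_CUBIC))
E
```

```text
clock: 6.2
tcp_pos: [0.5295, -0.0849, 0.067]
orientation: [0.0, 0.991, -0.131, 0.0]
wrist_force: [-0.1, 0.6, -0.2]
finger_gap: 0.0
[ 0.52952947 -0.08490365  0.06704079] [-0.12840149  0.55763307 -0.22394801]
```

View pics/w4z.png

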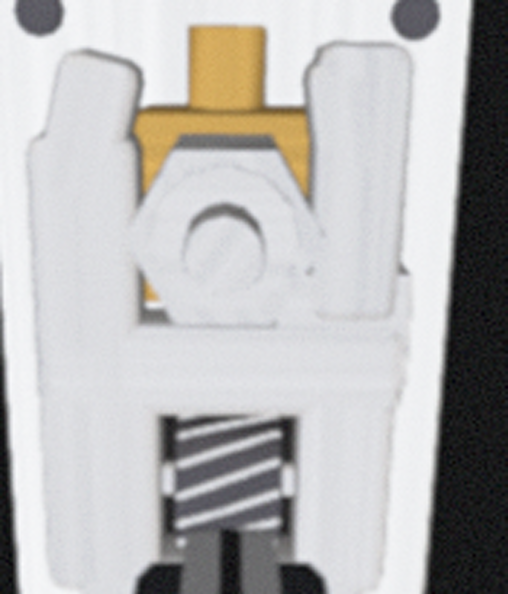

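The jaw edge is now at about 308 and the other jaw at about 140, with the nut axis at about 225, so they are nearly symmetric. I'll make one more stroke to confirm it's at the stop. It should only slip.

```bash
python3 -m inch '[[0,0,0,0,-0.02,0.2,1],[0,0,0,0,0,0.08,1],[0,0,0,0,0,0.03,1],[0,0,0,0,0,0.03,1],[0,0,0,0,0,0,1]]'; python3 -m inch '[[0,0,0,0,-0.05,0,1],[0,0,0,0,-0.05,0,1],[0,0,0,0,-0.05,0,1]]';  python3 -m inch '[[0,0,0,0,-0.05,0,1],[0,0,0,0,-0.05,0,1]]';python3 -m inch '[[0,0,0,0,-0.05,0,1],[0,0,0,0,0,-0.2,1],[0,0,0,0,0,-0.14,1],[0,0,0,0,0.32,0,1],[0,0,0,0,0,0,1]]'; python3 - <<'E'
from h import *
s=env.get_state(); print(s["tcp_pos"],s["wrist_force"])
im=env.read_camera("wrist"); cv2.imwrite("pics/w5.png",im[:,:,::-1])
cv2.imwrite("pics/w5z.png",cv2.resize(im[85:290,200:375,::-1],None,fx=2.9,fy=2.9,interpolation=cv2.INTER_CUBIC))
E
```

```text
clock: 6.75
tcp_pos: [0.53, -0.0827, 0.0501]
orientation: [-0.0, 0.991, -0.13, 0.0]
wrist_force: [-2.2, 0.6, 9.2]
finger_gap: 0.0001
clock: 7.05
tcp_pos: [0.5323, -0.0775, 0.0505]
orientation: [0.002, 0.991, -0.131, 0.001]
wrist_force: [-2.6, -5.6, 7.4]
finger_gap: 0.0002
clock: 7.25
tcp_pos: [0.5338, -0.0727, 0.0506]
orientation: [0.002, 0.991, -0.131, 0.001]
wrist_force: [-1.7, -5.7, 8.2]
finger_gap: 0.0001
clock: 7.75
tcp_pos: [0.5295, -0.0847, 0.067]
orientation: [0.0, 0.991, -0.131, -0.0]
wrist_force: [0.4, 0.1, -0.2]
finger_gap: 0.0
[ 0.52949954 -0.08473406  0.06697933] [ 0.36434554  0.05857994 -0.16369919]
```

View pics/w5z.png

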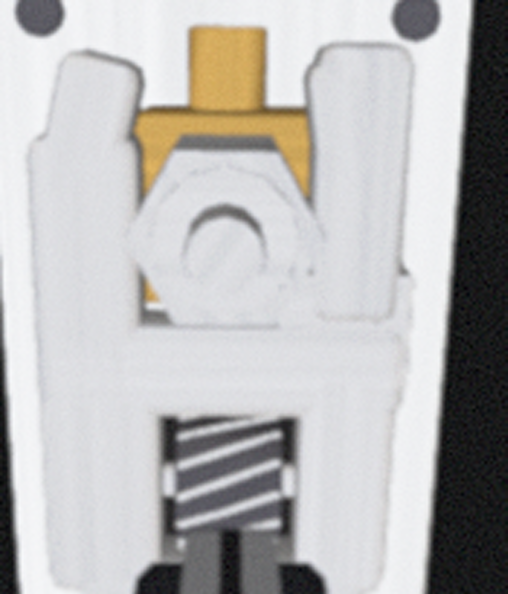

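During the third stroke the drag was about 5.7 N, against about 1 N before, and the picture is unchanged. So the worm is slipping with the jaw at its stop. I'll retreat upward, take a last look and hand in.

```bash
python3 -m inch '[[0,0,0,0,0,-0.6,1],[0,0,0,0,0,-0.8,1],[0,0,0,0,0,-0.6,1],[0,0,0,0,0,0,1],[0,0,0,0,0,0,1]]'; python3 - <<'E'
from h import *
im=env.read_camera("wrist"); cv2.imwrite("pics/w6.png",im[:,:,::-1])
E
```

```text
clock: 8.3
tcp_pos: [0.53, -0.0837, 0.1671]
orientation: [-0.0, 0.991, -0.13, 0.001]
wrist_force: [-0.2, -0.4, -0.8]
finger_gap: -0.0
```

View pics/w6.png

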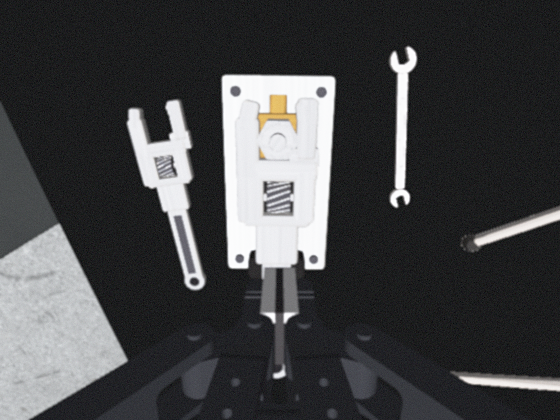

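The jaw at about (302,130) is closed on the nut at (278,141). The small wrench and spanner are where they were, and the robot is clear.

```bash
python3 -c "
from workcell import env
print(env.hand_in())"
```

```text
the job is handed in; nothing more can be done
None
```

I closed the large wrench's jaw onto the nut with the worm alone and handed the job in at about 8.4 s. It took three strokes of about 16 mm with the shut fingertips, pressed at 6 to 9 N, from the handle side towards the nut.

- **Jaw travel:** in the wrist camera, the first stroke closed the jaw about 5 mm. The second brought it level with the fixed jaw's spacing from the nut.
- **At the stop:** the third stroke only slipped. Drag rose to about 5.7 N from about 1 N, and the jaw did not move in the picture.
- **Bystanders:** the small wrench and spanner looked unmoved in the last picture. The arm was clear of everything, about 0.11 m above the worm.
- **Disagreement between cameras:** the fixed cameras placed the worm up to 7 mm from where the wrist camera did. I relied on the wrist camera, and the contact height and forces agreed with it.

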